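Clamp the carved tile, then ease the thumbscrew off a quarter turn

TASK

The carved stone tile is loaded for a rubbing: swing the green clamp arm over it until it rests against its stop, then turn the brass thumbscrew clockwise until it seats on the tile. Back the screw off a quarter turn, so that the paper can still be slid underneath, and finish while holding it there by its wings, with the arm still closed; leave the things lying about where they are.

Things in the scene. Friction and masses are not known exactly. Their poses are not given: they have to be found in the camera images.
- clamp_board: plywood clamping board 250 x 340 mm (own x, y), 20 mm thick, fixed to the bench, place and yaw vary. Origin: centre of the underside. A grey carved stone tile (170 x 200, top 38 mm above the bench) is loaded in it between low wooden fences (30 mm high). A steel post at own (60, -125) mm carries the swing arm; a steel stop block, 12 mm square, top at 65 mm, stands at own (82, -95) mm.
- pivot (a point): upright axis of the swing arm, at the arm's top face, 67 mm above the bench; the arm moves in a level plane about it
- swing_arm (a joint): angle (rad) of the green swing arm: 0 = closed on its rigid stop, pointing along the board's own +y over the tile; grows as it opens anticlockwise seen from above, towards the board's own -x, to 1.5. A bar 26 mm wide, from 55 to 67 mm above the bench, reaching 207 mm from the pivot. Stiff hinge (0.3 N m friction, 1.5 N at the peg): stays where it is left.
- peg_top (a point): centre of the top of the red upright peg on the arm's free end, 200 mm from the pivot: round, 16 mm in diameter, standing 32 mm above the arm's top face (top 99 mm above the bench). Grip or push it to swing the arm.
- screw (a joint): angle (rad) by which the thumbscrew is unscrewed, relative to the arm: 0 = seated, its foot on the tile, a hard stop; grows when turned anticlockwise seen from above (loosening), to 6.2. A quarter turn is 1.57. Starts between 2.1 and 2.8; about 0.05 N m friction, stays where it is left, does not noticeably rise or sink.
- wing: brass wings of the thumbscrew: flat upright grip 44 mm long (own x), 12 thick (own y), 32 tall, from 74 to 106 mm above the bench, on a 20 mm wide collar on the arm. Origin: on the screw's upright axis at the wings' bottom, 110 mm from the pivot on the arm's centre line (90 mm short of the peg); own z up. Turns with the screw. Grip it across its 12 mm from above.
- wing_mark (a point): white mark on top of one wing (own +x end), 13 mm from the screw axis, 106 mm above the bench. Seated, the wings lie across the arm with this mark towards the stop block's side (the board's own +x when the arm is closed); a quarter turn back from there they lie along the arm with the mark towards the peg.
- paperweight: bystander: black oblong paperweight 25 x 60 x 14 mm with a brass inlay, lying on the stone tile; origin at the centre of its underside
- stipple_brush: bystander: flat wooden brush, head 90 x 45 x 28 mm with a handle reaching 160 mm towards its own -x; origin under the head's centre
- dauber: bystander: black ink dauber, round, 68 mm wide, 68 mm tall, blue band; origin at the centre of its underside
- ink_dish: bystander: white ceramic bowl 100 mm wide, 35 mm tall; origin at the centre of its underside
- paste_jar: bystander: amber jar with a white cap, 66 mm wide, 85 mm tall; origin at the centre of its underside
- flat_brush: bystander: wooden hand brush 200 mm long, lying along its own x; origin under its centre
- trim_rule: bystander: aluminium rule 200 x 30 x 5 mm, lying along its own x; origin under its centre

How it is judged:
By the outcome, as a careful person would: the job done as asked, in the order asked, and still so for the second after the job is handed in, while the arm keeps its last pose, push and grip.
It also fails if it takes over 72 s, if anything falls off the work surface, if the arm or the gripper's body presses on something with over 40 N, if the wrist force passes 120 N, or if a joint passes its speed limit or range.

ROBOT

A 6-joint arm with a two-finger parallel gripper is mounted at the origin on the work surface. World frame = base frame: x ahead of the robot, y to its left, z up, the work surface at z = 0. Lengths are in mm, angles in rad, forces in N, time in s.
With the tool pointing down it reaches from about 375 to 975 mm from the base axis. Payload 3.8 kg.
Tool frame: the origin (TCP) lies on the centre line of the jaws, within the pads' length; the fingertips stand 22 mm ahead of it and the grasp point (between the pads) lies 3 mm ahead of it; y points along the fingers, x is the direction in which the jaws open and shut, and the axes are right-handed (so a half turn about y gives the same grasp; the last joint's range is limited). The gripper opens to 85 mm and grips with 20 to 120 N. Pads are 22 mm wide; open, the fingers measure 114 mm over their backs; the gripper's body (76 mm by 85 mm) begins 54 mm behind the grasp point. The pads swing forward as they close: fully open they stand 13 mm farther back than shut.
Start: joints at [1.129, 0.264, 1.604, -0, 1.274, -0.037], TCP at [265.836, 620.443, 253.28] pointing down, gripper open.
Joint ranges: [-2.63, 2.63], [-0.94, 2.18], [0.31, 2.57], [-1.31, 4.45], [0, 2.66], [-2.55, 2.55]. Speed limits (rad/s): [2.57, 2.57, 3.14, 3.14, 3.14, 3.14].

INTERFACE

Orientations are given as a unit quaternion [w, x, y, z].
In Python, from cell import env gives the robot as it stands.
- The arm moves only by the tool drive_tool, never from a script. Its argument "targets" is a list of rows, each an object with "hand": the closure in counts, from 0 (fully open) to 255 (shut); "slide": the shift along the tool's x, y, z in m, a list of three; "roll": the turn about the tool's y in rad. In form: [{"hand": hand, "slide": [x, y, z], "roll": roll}, ...]. A call has 1 to 12 rows; each row is the pose to reach, as a shift and turn from the pose commanded when the call began, along the tool's axes at that moment; what a row does not reach only later rows make up. A row lasts 1/12 s, in which the tool goes at most 41.7 mm and 7.16 degrees, less where a joint would pass 70% of its speed; a pose out of reach is approached as far as the arm can. A call with a gripper value outside its range is refused whole. The fingers move at their own pace and stop on an object; "grip_force" is the grip in N (left out, the last holds). Time passes only in rows, so rows that repeat a pose let the fingers close. It gives the time, the measured TCP pose, the force and the opening at its end, in the units of the state.
- env.read_state(): the state, without advancing time (a new reading comes with each control period).
- env.get_image(name): name is "scene" or "side" or "wrist"; returns a dict with "color" (480x640x3 uint8, blue, green, red), "range_z" (480x640 float32, mm along the optical axis (not along the pixel's ray), 0 where there is no reading), "fov_y" (degrees; the focal length in pixels is half the picture's height over the tangent of half this angle, whatever the lens; pixels are square), "cx", "cy" (the principal point, pixels), "position" and "rotation" of the camera in the world; the wrist camera has in their place "mount" (4x4, takes a point from camera to tool coordinates, whose origin is the TCP and whose axes are the tool frame's). Camera axes: x right, y down, z forward; pixel columns grow to the right and rows downward; lengths in mm; the calibration is good to about 2 mm. The wrist camera is an equidistant fisheye: a pixel r from the principal point sees the ray r / f radians off the axis. A picture is of the moment at which its call begins: read the wrist's pose just before it.
- env.finish_job(): hands the job in, once; it reports no verdict.
The state is a dict: "time": time; "q": joint angles; "qvel": joint speeds; "tau": joint torques, N m; "ee_pos": TCP position; "tool_rot": TCP orientation; "wrist_force": force on the tool from outside, world axes, zero at the start; "torque": the same for the moment, N m; "opening": finger opening in mm.
Only numpy, scipy, OpenCV 4.12 (cv2) and the standard library are available. Lean on these libraries where they do the work, as an engineer would, in place of code of your own. Each camera call takes 0.05 s, during which the arm holds its last target.

## Working session

There is one attempt and no reset: what is moved stays moved. The work goes in short steps, Python scripts to look and compute and a tool call to move; the robot and the scene stay as the last step left them, time stands still between calls to the robot, and variables do not carry over. Pictures are saved under pics/ and viewed, and the job is handed in when it is done.

Besides the shell and the picture viewer there is one more tool, called by a JSON object that holds its "fn" and its "kwargs". drive_tool: Moves the arm, as the interface text tells. Its arguments: {"type":"object","properties":{"targets":{"type":"array"},"grip_force":{"type":"number"}},"required":["targets"]}

```bash
ls; mkdir -p pics; python3 - <<'E'
from cell import env
import cv2,numpy as np
s=env.read_state();print({k:np.round(v,3) for k,v in s.items()})
for n in("scene","side","wrist"):
    i=env.get_image(n);cv2.imwrite(f"pics/{n}0.png",i["color"])
    print(n,i["fov_y"],i["cx"],i["cy"],i.get("position"),i.get("rotation"),i.get("mount"))
    np.savez(f"pics/{n}0.npz",**{k:v for k,v in i.items()})
E
```

```text
pics
{'time': np.float64(0.0), 'q': array([ 1.129,  0.265,  1.605,  0.   ,  1.274, -0.037]), 'qvel': array([-0.   ,  0.001, -0.001,  0.001,  0.001, -0.   ]), 'tau': array([ 2.0000e-03, -5.1511e+01, -3.6731e+01, -0.0000e+00,  1.3000e-02,
        0.0000e+00]), 'ee_pos': array([265.525, 619.838, 251.963]), 'tool_rot': array([-0.59 ,  0.591,  0.389, -0.39 ]), 'wrist_force': array([ 0.145, -0.015,  0.073]), 'torque': array([ 0.029,  0.024, -0.018]), 'opening': np.float64(85.335)}
scene 46.21318206576616 317.75140995990853 242.8752141697456 [1.52797107e+03 1.26755626e+00 9.46539298e+02] [-0.2965287   0.6452072   0.63556104 -0.30305209] None
side 46.75501693009954 312.4316015277754 243.35021986859948 [ 104.95619466 -702.20797557 1032.10541287] [-0.32989468  0.90890163 -0.23747132  0.09313804] None
wrist 65.70646984690485 319.976893811121 236.89015554975185 None None [[ 9.99999741e-01 -7.10226463e-04 -1.18077343e-04  2.51209623e-01]
 [-1.16300521e-04 -3.21195119e-01  9.47013031e-01 -1.20147687e+02]
 [-7.10519582e-04 -9.47012772e-01 -3.21195119e-01  8.22246537e+01]
 [ 0.00000000e+00  0.00000000e+00  0.00000000e+00  1.00000000e+00]]
```

View pics/scene0.png

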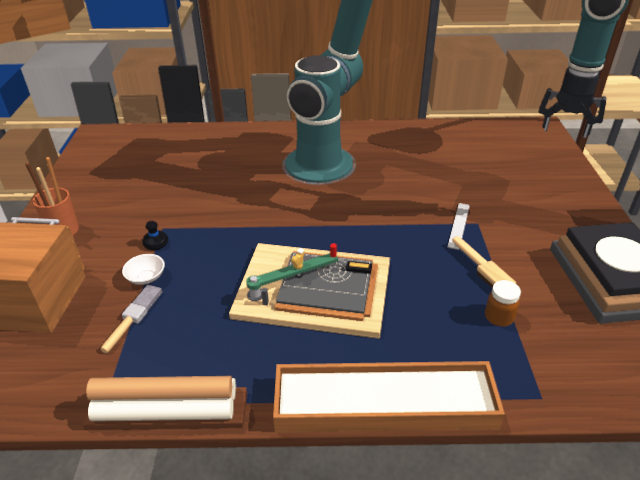

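View pics/side0.png

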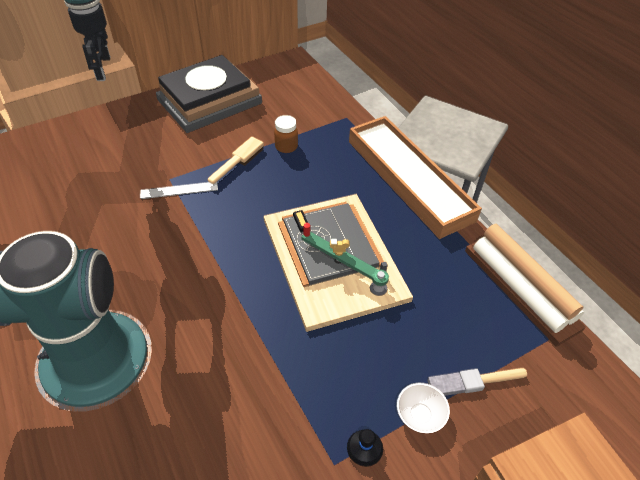

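View pics/wrist0.png

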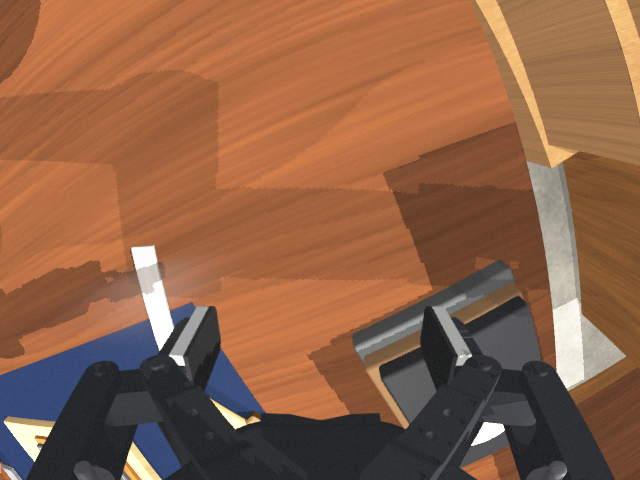

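```bash
cat > h.py <<'E'
import numpy as np,cv2
from scipy.spatial.transform import Rotation as R
def rot(q): q=np.asarray(q,float); return R.from_quat([q[1],q[2],q[3],q[0]]).as_matrix()
def cam(i):
    f=240/np.tan(np.radians(float(i["fov_y"]))/2)
    return f,float(i["cx"]),float(i["cy"]),np.array(i["position"]),rot(i["rotation"])
def onplane(i,px,z):
    f,cx,cy,p,M=cam(i); d=M@np.array([(px[0]-cx)/f,(px[1]-cy)/f,1]); return p+d*(z-p[2])/d[2]
def proj(i,P):
    f,cx,cy,p,M=cam(i); c=M.T@(np.array(P)-p); return np.array([cx+f*c[0]/c[2],cy+f*c[1]/c[2]])
def pts(i):
    f,cx,cy,p,M=cam(i); z=np.asarray(i["range_z"],float); v,u=np.mgrid[0:480,0:640]
    return np.stack([(u-cx)/f*z,(v-cy)/f*z,z],-1)@M.T+p
def wrays(i,s,uv):
    f=240/np.tan(np.radians(float(i["fov_y"]))/2); uv=np.atleast_2d(uv).astype(float)
    d=uv-[float(i["cx"]),float(i["cy"])]; r=np.linalg.norm(d,axis=1); th=r/f
    c=np.stack([np.sin(th)*d[:,0]/r,np.sin(th)*d[:,1]/r,np.cos(th)],1)
    T=rot(s["tool_rot"]); m=np.asarray(i["mount"])
    return T@m[:3,3]+s["ee_pos"], c@m[:3,:3].T@T.T
def wonplane(i,s,uv,z):
    o,d=wrays(i,s,uv); return o+d*((z-o[2])/d[:,2])[:,None]
def tri(i,a,j,b):
    A=[];B=[]
    for im,px in((i,a),(j,b)):
        f,cx,cy,p,M=cam(im); d=M@np.array([(px[0]-cx)/f,(px[1]-cy)/f,1]); d/=np.linalg.norm(d); N=np.eye(3)-np.outer(d,d); A.append(N);B.append(N@p)
    x=np.linalg.lstsq(np.vstack(A),np.hstack(B),rcond=None)[0]
    return x
E
python3 - <<'E'
from h import *
for n,(x,y,w,h) in(("scene",(225,235,176,100)),("side",(255,190,165,140))):
    i=np.load(f"pics/{n}0.npz"); c=i["color"][y:y+h,x:x+w]; cv2.imwrite(f"pics/{n}_crop.png",cv2.resize(c,None,fx=4,fy=4,interpolation=cv2.INTER_CUBIC))
    hsv=cv2.cvtColor(i["color"],cv2.COLOR_BGR2HSV); sub=np.zeros((480,640),bool); sub[y:y+h,x:x+w]=1
    P=pts(i)
    H,S,V=hsv[...,0],hsv[...,1],hsv[...,2]
    red=sub&((H<6)|(H>174))&(S>170)&(V>80)
    gr=sub&(H>55)&(H<95)&(S>90)
    for nm,m in(("red",red),("green",gr)):
        v,u=np.nonzero(m); print(n,nm,len(u),u.min(),u.max(),v.min(),v.max(),P[m].mean(0).round(1),P[m].min(0).round(),P[m].max(0).round())
    m=sub&(P[...,2]>72)&(P[...,2]<115)&~red
    print("wing",m.sum(),np.median(P[m],0).round(1))
    g=gr&(abs(P[...,2]-67)<4)
    L=P[g][:,:2]; a=cv2.fitLine(L.astype(np.float32),cv2.DIST_L2,0,.01,.01).ravel(); print("armline",a,np.degrees(np.arctan2(a[1],a[0])))
    t=(L-a[2:])@a[:2]; print("ext",t.min(),t.max(),a[2:]+a[:2]*t.min(),a[2:]+a[:2]*t.max())
E
```

```text
scene red 80 330 336 243 256 [524.7  33.4  89.2] [514.  26.  69.] [531.  41. 104.]
scene green 751 247 337 254 288 [572.9 -64.4  67.5] [ 518. -164.   40.] [1528.   43.  947.]
wing 235 [565.3 -48.4  92.4]
armline [ 4.1575691e-01 -9.0947574e-01  5.7108276e+02 -6.6510071e+01] -65.43301
ext -114.76615270531215 104.02821437553101 [523.36794253  37.86696129] [ 614.33321274 -161.12120844]
side red 68 304 309 223 235 [516.   26.   88.3] [510.  21.  68.] [525.  36. 102.]
side green 782 302 387 233 284 [560.7 -76.1  66.8] [ 105. -702.   54.] [ 616.   34. 1032.]
wing 267 [554.1 -56.2  94.5]
armline [ 4.0834731e-01 -9.1282666e-01  5.6256696e+02 -7.6487320e+01] -65.89894
ext -120.19778390115351 102.23810220847783 [513.48451401  33.23242135] [ 604.31560944 -169.81298503]
```

View pics/scene_crop.png

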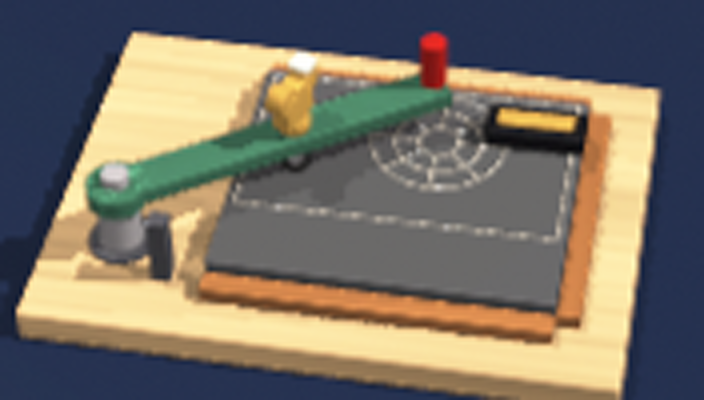

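View pics/side_crop.png

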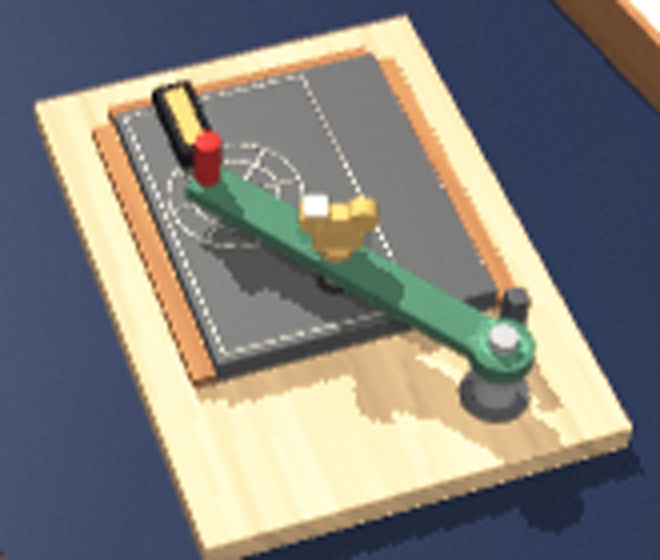

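```bash
python3 - <<'E'
from h import *
a=np.load("pics/scene0.npz");b=np.load("pics/side0.npz")
pk={"pivot":((115,175),(505,338)),"peg":((433,38),(208,140)),"mark":((301,62),(315,206))}
r={}
for k,(s,t) in pk.items():
    s=(s[0]/4+225,s[1]/4+235);t=(t[0]/4+255,t[1]/4+190)
    x=tri(a,s,b,t); r[k]=x; print(k,x.round(1),proj(a,x)-s,proj(b,x)-t)
d=r["peg"]-r["pivot"];print(np.linalg.norm(d[:2]),np.degrees(np.arctan2(d[1],d[0])))
# board corners
for n,i,c in(("scene",a,[(135,33),(660,90),(620,395),(18,325)]),("side",b,[(38,102),(405,16),(632,430),(208,552)])):
    off=(225,235) if n=="scene" else (255,190)
    P=np.array([onplane(i,(u/4+off[0],v/4+off[1]),20) for u,v in c]);print(n,P.round(1).tolist())
    for k in range(4):
        e=P[(k+1)%4]-P[k];print(np.linalg.norm(e).round(1),np.degrees(np.arctan2(e[1],e[0])).round(2))
    print(P.mean(0))
E
```

```text
pivot [ 601.5 -150.2   69.8] [-0.86328837  0.49597398] [-0.81965115 -0.63863735]
peg [518.9  32.3  97.5] [-0.78438335  0.59834362] [-0.72442709 -0.71960861]
mark [544.2 -43.9 103. ] [-0.54048994  0.37529252] [-0.5097148 -0.4650535]
200.28724533727137 114.35947862889574
scene [[414.6, -154.4, 20.0], [478.3, 176.8, 20.0], [725.4, 128.8, 20.0], [667.5, -201.5, 20.0]]
337.3 79.11
251.7 -10.98
335.3 -99.95
257.2 169.46
[571.43691994 -12.58137202  20.        ]
side [[476.6, 169.0, 20.0], [717.2, 122.7, 20.0], [653.5, -210.8, 20.0], [411.0, -165.0, 20.0]]
245.0 -10.88
339.5 -100.81
246.8 169.32
340.4 78.88
[564.59417486 -21.03422412  20.        ]
```

```bash
python3 - <<'E'
from h import *
from cell import env
s=env.read_state();M=rot(s["tool_rot"]);print(M.round(3));p=s["ee_pos"]
for n,t in(("peg",[518.9,32.3]),("wingclosed",[622,-42]),("pegclosed",[639,46])):
    d=np.array([*t,150])-p; print(n,d,(M.T@d).round(1), np.degrees(np.arctan2(t[1],t[0])),np.hypot(*t))
print("xdir",np.degrees(np.arctan2(M[1,0],M[0,0])), "q1",np.degrees(s["q"][0]),np.degrees(s["q"][5]))
E
```

```text
[[ 0.394 -0.001 -0.919]
 [ 0.919 -0.002  0.394]
 [-0.002 -1.     0.   ]]
peg [ 253.29570585 -587.66647594 -102.23598469] [-440.2  103.  -464.3] 3.5618982063972395 519.904318120171
wingclosed [ 356.39570585 -661.96647594 -102.23598469] [-467.9  103.  -588.3] -3.862982871505047 623.4163937530036
pegclosed [ 373.39570585 -573.96647594 -102.23598469] [-380.3  102.9 -569.3] 4.117476084694607 640.6535725335495
xdir 66.80472660031306 q1 64.69329616158933 -2.1113302869374126
```

{"fn": "drive_tool", "kwargs": {"targets": [{"hand":0,"slide":[-0.036,0.004,-0.038],"roll":0.06},{"hand":0,"slide":[-0.064,0.008,-0.067],"roll":0.12},{"hand":0,"slide":[-0.092,0.012,-0.096],"roll":0.18},{"hand":0,"slide":[-0.12,0.016,-0.126],"roll":0.24},{"hand":0,"slide":[-0.147,0.02,-0.155],"roll":0.3},{"hand":0,"slide":[-0.175,0.024,-0.184],"roll":0.37},{"hand":0,"slide":[-0.202,0.028,-0.213],"roll":0.43},{"hand":0,"slide":[-0.23,0.032,-0.242],"roll":0.5},{"hand":0,"slide":[-0.257,0.036,-0.271],"roll":0.56},{"hand":0,"slide":[-0.285,0.04,-0.3],"roll":0.62},{"hand":0,"slide":[-0.312,0.045,-0.329],"roll":0.68},{"hand":0,"slide":[-0.34,0.05,-0.358],"roll":0.74}]}}

```text
time: 1.15
ee_pos: [461.3, 165.1, 203.1]
tool_rot: [0.691, -0.691, -0.149, 0.148]
wrist_force: [0.1, 0.3, 0.4]
opening: 85.4
```

```bash
cat > st.py <<'E'
from h import *
from cell import env
import sys
s=env.read_state();M=rot(s["tool_rot"])
print("t",s["time"].round(2),"p",s["ee_pos"].round(1),"xdir",np.degrees(np.arctan2(M[1,0],M[0,0])).round(2),"yz",M[2,1].round(4),"F",s["wrist_force"].round(2),"T",s["torque"].round(3),"open",s["opening"].round(1),"q6",s["q"][5].round(3))
for a in sys.argv[1:]:
    t=np.array([float(v) for v in a.split(",")]); print(a,"tool d",(M.T@(t-s["ee_pos"])).round(1))
E
python3 st.py 518.9,32.3,150
```

```text
Traceback (most recent call last):
  File "st.py", line 5, in <module>
    print("t",s["time"].round(2),"p",s["ee_pos"].round(1),"xdir",np.degrees(np.arctan2(M[1,0],M[0,0])).round(2),"yz",M[2,1].round(4),"F",s["wrist_force"].round(2),"T",s["torque"].round(3),"open",s["opening"].round(1),"q6",s["q"][5].round(3))
              ^^^^^^^^^^^^^^^
AttributeError: 'float' object has no attribute 'round'
```

```bash
sed -i 's/s\["time"\].round(2)/round(float(s["time"]),2)/; s/s\["opening"\].round(1)/round(float(s["opening"]),1)/; s/s\["q"\]\[5\].round(3)/round(float(s["q"][5]),3)/' st.py; python3 st.py 518.9,32.3,150; python3 - <<'E'
from h import *
from cell import env
s=env.read_state();i=env.get_image("wrist");cv2.imwrite("pics/w1.png",i["color"])
E
```

```text
t 1.15 p [461.3 165.1 203.1] xdir 24.24 yz -1.0 F [0.14 0.29 0.35] T [ 0.022 -0.021  0.026] open 85.4 q6 -0.13
518.9,32.3,150 tool d [  -2.    53.1 -144.7]
```

View pics/w1.png

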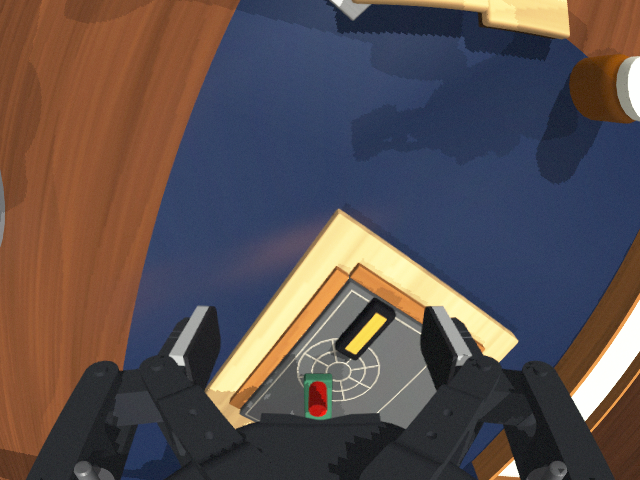

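{"fn": "drive_tool", "kwargs": {"targets": [{"hand":0,"slide":[0,0.0,-0.04],"roll":0},{"hand":0,"slide":[-0.001,0.01,-0.08],"roll":0},{"hand":0,"slide":[-0.002,0.03,-0.12],"roll":0},{"hand":0,"slide":[-0.002,0.05,-0.145],"roll":0},{"hand":0,"slide":[-0.002,0.075,-0.145],"roll":0},{"hand":60,"slide":[-0.002,0.104,-0.145],"roll":0},{"hand":120,"slide":[-0.002,0.104,-0.145],"roll":0},{"hand":140,"slide":[-0.002,0.104,-0.145],"roll":0}], "grip_force": 25}}

```text
time: 1.87
ee_pos: [517.0, 34.1, 97.5]
tool_rot: [0.692, -0.691, -0.148, 0.151]
wrist_force: [0.1, 0.8, 0.8]
opening: 51.9
```

```bash
python3 st.py 518.9,32.3,97; python3 - <<'E'
from h import *
from cell import env
i=env.get_image("wrist");cv2.imwrite("pics/w2.png",i["color"][200:])
E
```

```text
t 1.87 p [517.   34.1  97.5] xdir 24.41 yz -1.0 F [0.07 0.78 0.78] T [-0.04   0.019 -0.013] open 51.9 q6 -0.408
518.9,32.3,97 tool d [ 1.   0.4 -2.4]
```

View pics/w2.png

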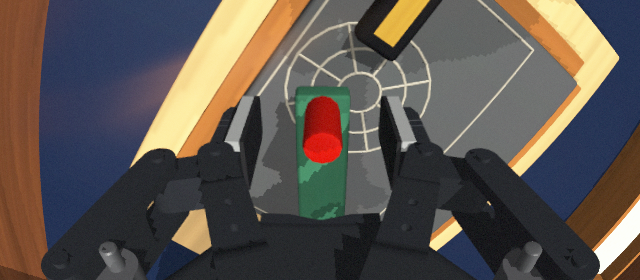

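{"fn": "drive_tool", "kwargs": {"targets": [{"hand":255,"slide":[0,0,0],"roll":0},{"hand":255,"slide":[0,0,0],"roll":0},{"hand":255,"slide":[0,0,0],"roll":0},{"hand":255,"slide":[0,0,0],"roll":0},{"hand":255,"slide":[0,0,0],"roll":0},{"hand":255,"slide":[0,0,0],"roll":0}], "grip_force": 25}}

```text
time: 2.42
ee_pos: [520.6, 34.5, 101.5]
tool_rot: [-0.691, 0.691, 0.151, -0.148]
wrist_force: [-1.8, 1.5, 6.6]
opening: 15.0
```

```bash
python3 st.py 518.9,32.3,97; python3 - <<'E'
import numpy as np
# arc in tool frame: x tool = tangent (closing dir), pivot at tool -? tool z = xdir+? 
phi=np.radians([6,12,18,24,30])
print([(round(200*np.sin(p),1),round(200*(1-np.cos(p)),1),round(p,3)) for p in phi])
E
```

```text
t 2.42 p [520.6  34.5 101.5] xdir 24.43 yz -1.0 F [-1.78  1.48  6.64] T [0.104 0.219 0.03 ] open 15.0 q6 -0.408
518.9,32.3,97 tool d [-2.4  4.5 -1.4]
[(np.float64(20.9), np.float64(1.1), np.float64(0.105)), (np.float64(41.6), np.float64(4.4), np.float64(0.209)), (np.float64(61.8), np.float64(9.8), np.float64(0.314)), (np.float64(81.3), np.float64(17.3), np.float64(0.419)), (np.float64(100.0), np.float64(26.8), np.float64(0.524))]
```

{"fn": "drive_tool", "kwargs": {"targets": [{"hand":255,"slide":[0.0105,-0.003,-0.0003],"roll":0.052},{"hand":255,"slide":[0.0209,-0.003,-0.0011],"roll":0.105},{"hand":255,"slide":[0.0313,-0.003,-0.0025],"roll":0.157},{"hand":255,"slide":[0.0416,-0.003,-0.0044],"roll":0.209},{"hand":255,"slide":[0.0518,-0.003,-0.0068],"roll":0.262},{"hand":255,"slide":[0.0618,-0.003,-0.0098],"roll":0.314},{"hand":255,"slide":[0.0717,-0.003,-0.0133],"roll":0.367},{"hand":255,"slide":[0.0813,-0.003,-0.0173],"roll":0.419},{"hand":255,"slide":[0.0908,-0.003,-0.0218],"roll":0.471},{"hand":255,"slide":[0.1,-0.003,-0.0268],"roll":0.524},{"hand":255,"slide":[0.1,-0.003,-0.0268],"roll":0.524}]}}

```text
time: 3.33
ee_pos: [622.3, 50.4, 101.7]
tool_rot: [-0.706, 0.707, -0.035, 0.035]
wrist_force: [1.5, -3.1, -4.3]
opening: 14.7
```

```bash
python3 st.py 639,46,97
```

```text
t 3.33 p [622.3  50.4 101.7] xdir -5.65 yz -1.0 F [ 1.54 -3.05 -4.28] T [-0.438 -0.286  0.105] open 14.7 q6 0.141
639,46,97 tool d [17.1  4.7 -2.7]
```

{"fn": "drive_tool", "kwargs": {"targets": [{"hand":255,"slide":[0.006,0,-0.0004],"roll":0.03},{"hand":255,"slide":[0.012,0,-0.0008],"roll":0.06},{"hand":255,"slide":[0.018,0,-0.001],"roll":0.085},{"hand":255,"slide":[0.018,0,-0.001],"roll":0.085},{"hand":255,"slide":[0.018,0,-0.001],"roll":0.085}]}}

```text
time: 3.75
ee_pos: [638.9, 47.9, 101.7]
tool_rot: [-0.704, 0.704, -0.064, 0.064]
wrist_force: [2.0, -3.4, -6.6]
opening: 14.6
```

```bash
python3 st.py 639,46,97
```

```text
t 3.75 p [638.9  47.9 101.7] xdir -10.41 yz -1.0 F [ 2.01 -3.37 -6.65] T [-0.375 -0.302  0.123] open 14.6 q6 0.218
639,46,97 tool d [ 0.4  4.7 -1.9]
```

{"fn": "drive_tool", "kwargs": {"targets": [{"hand":255,"slide":[0.003,0.0,0],"roll":0.01},{"hand":255,"slide":[0.006,0.0,0],"roll":0.01},{"hand":255,"slide":[0.006,0.0,0],"roll":0.01},{"hand":255,"slide":[0.006,0,0],"roll":0.01}]}}

```text
time: 4.08
ee_pos: [640.0, 47.7, 101.6]
tool_rot: [-0.704, 0.704, -0.072, 0.064]
wrist_force: [-12.6, -0.1, 4.0]
opening: 14.6
```

```bash
python3 st.py 639,46,97
```

```text
t 4.08 p [640.   47.7 101.6] xdir -11.03 yz -0.9999 F [-12.6   -0.08   3.95] T [-0.067  1.899  0.152] open 14.6 q6 0.227
639,46,97 tool d [-0.6  4.6 -1.9]
```

{"fn": "drive_tool", "kwargs": {"targets": [{"hand":255,"slide":[-0.004,0,0],"roll":0},{"hand":255,"slide":[-0.004,0,0],"roll":0},{"hand":150,"slide":[-0.004,0,0],"roll":0},{"hand":80,"slide":[-0.004,0,0],"roll":0},{"hand":60,"slide":[-0.004,0,0],"roll":0},{"hand":60,"slide":[-0.004,-0.025,0],"roll":0},{"hand":0,"slide":[-0.004,-0.06,0],"roll":0},{"hand":0,"slide":[-0.004,-0.1,0],"roll":0},{"hand":0,"slide":[-0.004,-0.14,0],"roll":0},{"hand":0,"slide":[-0.004,-0.14,0],"roll":0}]}}

```text
time: 4.92
ee_pos: [647.1, 48.4, 254.6]
tool_rot: [0.705, -0.703, 0.061, -0.075]
wrist_force: [1.9, -0.4, 2.1]
opening: 85.3
```

```bash
python3 st.py; python3 - <<'E'
from h import *
from cell import env
s=env.read_state();i=env.get_image("wrist");cv2.imwrite("pics/w3.png",i["color"]);np.savez("pics/w3.npz",ee_pos=s["ee_pos"],tool_rot=s["tool_rot"],**i)
for n in("scene","side"):
    j=env.get_image(n);np.savez(f"pics/{n}3.npz",**j); x,y,w,h=(225,225,176,100) if n=="scene" else (255,190,165,140)
    cv2.imwrite(f"pics/{n}3.png",cv2.resize(j["color"][y:y+h,x:x+w],None,fx=4,fy=4,interpolation=cv2.INTER_CUBIC))
E
```

```text
t 4.92 p [647.1  48.4 254.6] xdir -11.06 yz -0.9998 F [ 1.9  -0.37  2.14] T [-0.033 -0.054 -0.042] open 85.3 q6 0.229
```

View pics/w3.png

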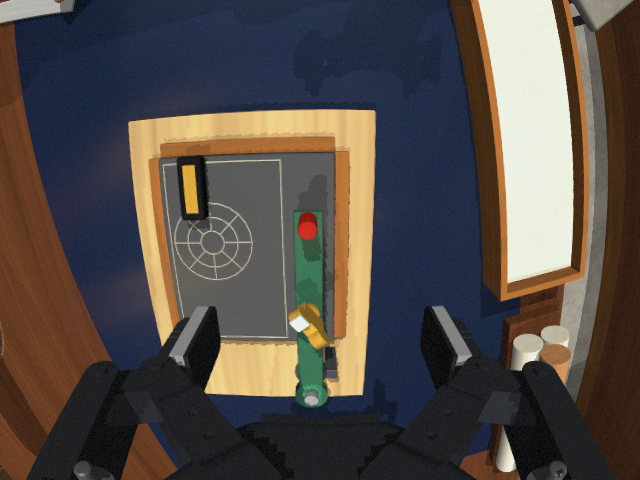

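View pics/scene3.png

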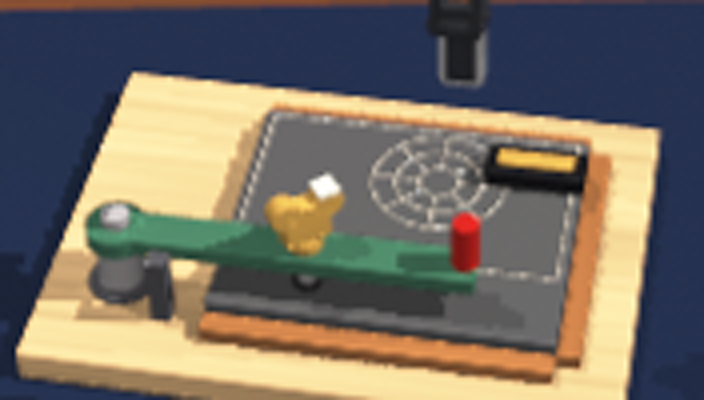

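View pics/side3.png

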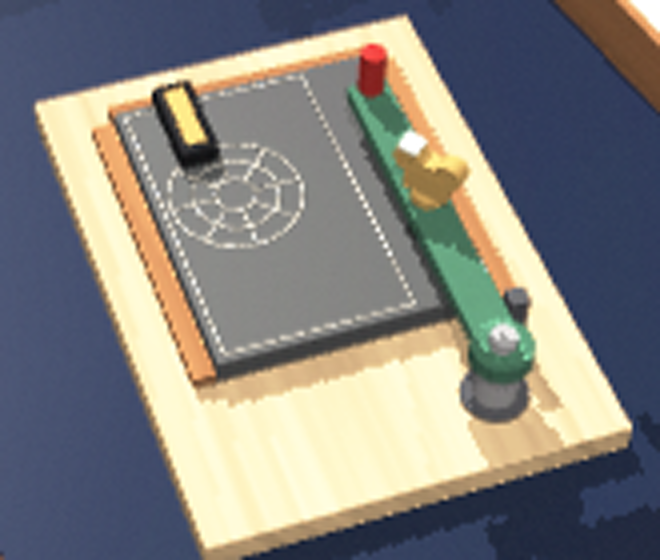

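```bash
python3 - <<'E'
from h import *
a=np.load("pics/scene3.npz");b=np.load("pics/side3.npz");w=np.load("pics/w3.npz")
pk={"pivot":((117,213),(505,338),(311,396),70),"peg":((465,218),(373,50),(307.5,219),99),"mark":((325,186),(412,143),(299,324),106)}
for k,(s,t,u,z) in pk.items():
    s=(s[0]/4+225,s[1]/4+225);t=(t[0]/4+255,t[1]/4+190)
    print(k,tri(a,s,b,t).round(1),wonplane(w,w,u,z).round(1),onplane(a,s,z).round(1),onplane(b,t,z).round(1))
c=w["color"];cv2.imwrite("pics/w3c.png",cv2.resize(c[290:420,250:370],None,fx=5,fy=5,interpolation=cv2.INTER_CUBIC))
P=None
hsv=cv2.cvtColor(c,cv2.COLOR_BGR2HSV)
E
```

```text
pivot [ 601.  -149.7   70.4] [[ 602.6 -148.4   70. ]] [ 598.5 -147.3   70. ] [ 602.  -152.6   70. ]
peg [638.2  46.5  98. ] [[641.9  54.3  99. ]] [637.6  48.   99. ] [637.8  43.6  99. ]
mark [615.9 -29.9 102.9] [[616.5 -32.1 106. ]] [617.7 -28.2 106. ] [614.5 -34.4 106. ]
```

View pics/w3c.png

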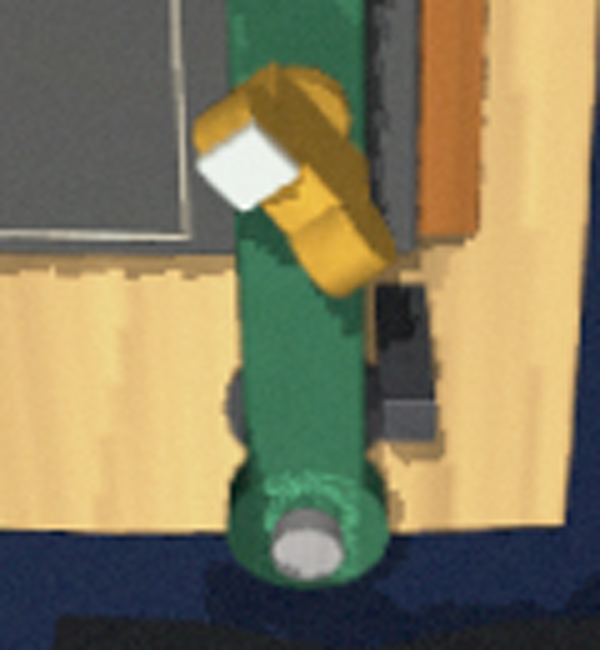

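```bash
python3 - <<'E'
from h import *
a=np.load("pics/scene3.npz");b=np.load("pics/side3.npz");w=np.load("pics/w3.npz")
s=(285/4+225,200/4+225);t=(450/4+255,167/4+190)
o=tri(a,s,b,t);print(o)
m=np.array([615.9,-29.9]);d=m-o[:2];print(np.degrees(np.arctan2(d[1],d[0])),np.hypot(*d),(m+o[:2])/2)
for u in [(248,167),(290,185),(335,215),(375,238),(350,280)]:
    print(u,wonplane(w,w,(u[0]/5+250,u[1]/5+290),106).round(1))
for k,r in(("scene",(277,262,322,295)),("side",(345,220,378,245))):
    j=np.load(f"pics/{k}3.npz");x0,y0,x1,y1=r
    P=pts(j);H=cv2.cvtColor(j["color"],cv2.COLOR_BGR2HSV);sub=np.zeros((480,640),bool);sub[y0:y1,x0:x1]=1
    m=sub&(H[...,0]>15)&(H[...,0]<32)&(H[...,1]>110)&(P[...,2]>80)&(P[...,2]<115)
    Q=P[m];print(k,len(Q),Q.mean(0).round(1)); l=cv2.fitLine(Q[:,:2].astype(np.float32),cv2.DIST_HUBER,0,.01,.01).ravel();print(np.degrees(np.arctan2(l[1],l[0])))
E
```

```text
[625.58532136 -52.86113284 101.03686574]
112.87068558233261 24.92025423389086 [620.74266068 -41.38056642]
(248, 167) [[617.2 -31.6 106. ]]
(290, 185) [[623.4 -36.6 106. ]]
(335, 215) [[629.6 -44.1 106. ]]
(375, 238) [[635.5 -50.3 106. ]]
(350, 280) [[629.5 -58.2 106. ]]
scene 160 [628.1 -42.7  96.1]
-63.832405
side 139 [619.  -49.5  95.4]
-60.511654
```

{"fn": "drive_tool", "kwargs": {"targets": [{"hand":0,"slide":[-0.002,0.01,-0.03],"roll":-0.1},{"hand":0,"slide":[-0.004,0.03,-0.06],"roll":-0.2},{"hand":0,"slide":[-0.0075,0.05,-0.0925],"roll":-0.3},{"hand":0,"slide":[-0.0075,0.08,-0.0925],"roll":-0.4},{"hand":0,"slide":[-0.0075,0.1,-0.0925],"roll":-0.5},{"hand":0,"slide":[-0.0075,0.1,-0.0925],"roll":-0.6},{"hand":0,"slide":[-0.0075,0.1,-0.0925],"roll":-0.646},{"hand":0,"slide":[-0.0075,0.1,-0.0925],"roll":-0.646},{"hand":0,"slide":[-0.0075,0.1,-0.0925],"roll":-0.646}]}}

```text
time: 5.82
ee_pos: [614.8, -41.3, 140.4]
tool_rot: [0.69, -0.689, -0.157, 0.159]
wrist_force: [-0.0, 0.3, 0.7]
opening: 85.3
```

```bash
python3 st.py 622,-41,98; python3 - <<'E'
from h import *
from cell import env
s=env.read_state();i=env.get_image("wrist");cv2.imwrite("pics/w4.png",i["color"]);np.savez("pics/w4.npz",ee_pos=s["ee_pos"],tool_rot=s["tool_rot"],**i)
E
```

```text
t 5.82 p [614.8 -41.3 140.4] xdir 25.86 yz -1.0 F [-0.02  0.34  0.68] T [-0.019 -0.003 -0.035] open 85.3 q6 -0.559
622,-41,98 tool d [ 6.7 42.4 -2.9]
```

View pics/w4.png

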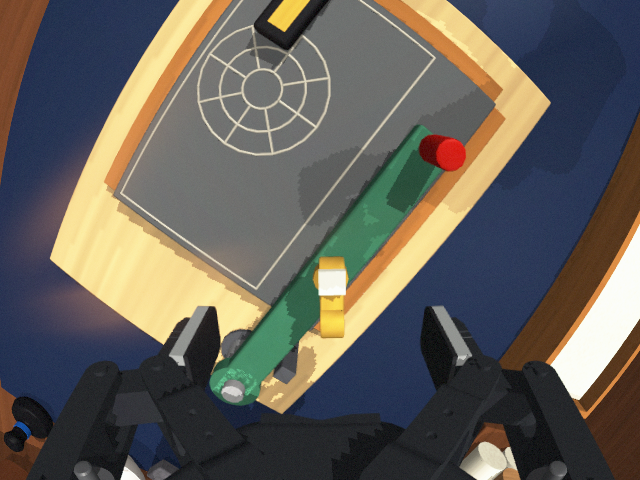

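```bash
python3 - <<'E'
from h import *
w=np.load("pics/w4.npz")
for n,u,z in(("mark",(333,282),106),("wingend",(332,322),106),("peg",(447,153),99),("pivot",(233,391),70)):
    p=wonplane(w,w,u,z)[0]; print(n,p.round(1), (rot(w["tool_rot"]).T@(p-w["ee_pos"])).round(1))
c=w["color"];cv2.imwrite("pics/w4c.png",cv2.resize(c[230:360,270:400],None,fx=5,fy=5,interpolation=cv2.INTER_CUBIC))
E
```

```text
mark [616.9 -31.2 106. ] [ 6.4 34.4  8.1]
wingend [626.2 -50.8 106. ] [  6.2  34.4 -13.5]
peg [637.1  44.6  99. ] [57.6 41.4 67.5]
pivot [ 602.1 -152.4   70. ] [-59.8  70.4 -94.5]
```

View pics/w4c.png

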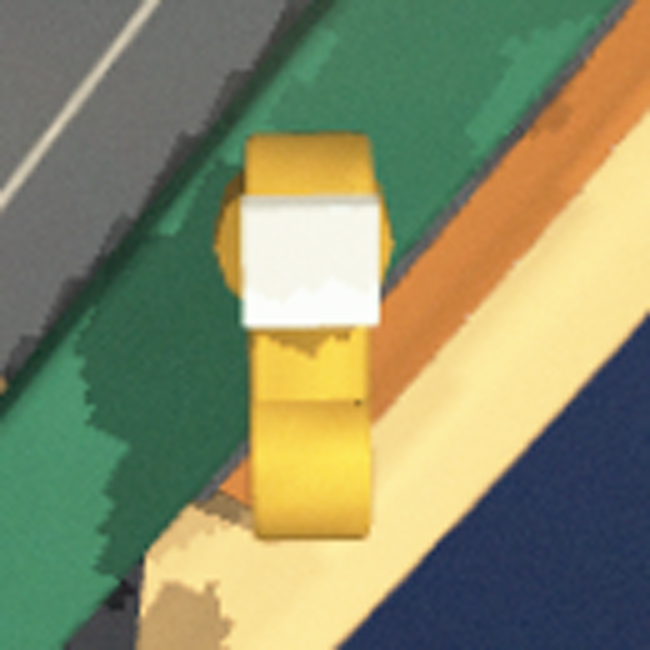

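{"fn": "drive_tool", "kwargs": {"targets": [{"hand":40,"slide":[0.004,0.01,-0.002],"roll":0},{"hand":80,"slide":[0.007,0.02,-0.0038],"roll":0},{"hand":120,"slide":[0.007,0.03,-0.0038],"roll":0},{"hand":120,"slide":[0.007,0.03,-0.0038],"roll":0},{"hand":120,"slide":[0.007,0.03,-0.0038],"roll":0}], "grip_force": 25}}

```text
time: 6.28
ee_pos: [622.7, -41.6, 110.4]
tool_rot: [0.689, -0.689, -0.158, 0.16]
wrist_force: [-0.1, -0.3, 0.4]
opening: 45.4
```

```bash
python3 st.py 622,-41.2,99; python3 - <<'E'
from h import *
from cell import env
s=env.read_state();i=env.get_image("wrist");cv2.imwrite("pics/w5.png",i["color"][200:]);np.savez("pics/w5.npz",ee_pos=s["ee_pos"],tool_rot=s["tool_rot"],**i)
E
```

```text
t 6.28 p [622.7 -41.6 110.4] xdir 25.95 yz -1.0 F [-0.14 -0.27  0.45] T [ 0.023  0.031 -0.007] open 45.4 q6 -0.56
622,-41.2,99 tool d [-0.4 11.4  0.7]
```

View pics/w5.png

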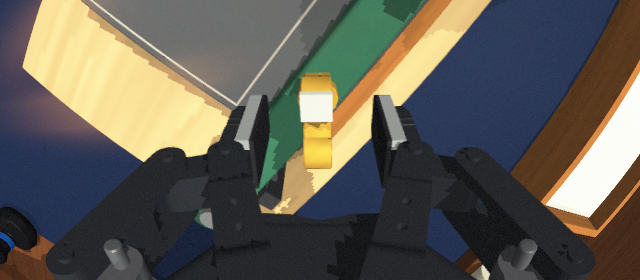

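{"fn": "drive_tool", "kwargs": {"targets": [{"hand":120,"slide":[0,0.006,0],"roll":0},{"hand":120,"slide":[0,0.0105,0],"roll":0},{"hand":160,"slide":[0,0.0105,0],"roll":0},{"hand":180,"slide":[0,0.0105,0],"roll":0},{"hand":255,"slide":[0,0.0105,0],"roll":0},{"hand":255,"slide":[0,0.0105,0],"roll":0},{"hand":255,"slide":[0,0.0105,0],"roll":0},{"hand":255,"slide":[0,0.0105,0],"roll":0}], "grip_force": 25}}

```text
time: 7.0
ee_pos: [622.0, -42.6, 102.0]
tool_rot: [-0.689, 0.689, 0.157, -0.16]
wrist_force: [-6.9, -3.6, 3.6]
opening: 11.3
```

```bash
python3 st.py 622,-41.2,99; cat > look.py <<'E'
from h import *
from cell import env
import sys
k=sys.argv[1]
s=env.read_state();i=env.get_image("wrist");np.savez(f"pics/w{k}.npz",ee_pos=s["ee_pos"],tool_rot=s["tool_rot"],**i)
a=i["color"][100:420,160:480]
out=[cv2.resize(a,(400,400))]
for n in("side",):
    j=env.get_image(n);np.savez(f"pics/{n}{k}.npz",**j); out.append(cv2.resize(j["color"][190:290,330:430],(400,400),interpolation=cv2.INTER_CUBIC))
cv2.imwrite(f"pics/L{k}.png",np.hstack(out))
E
python3 look.py 6
```

```text
t 7.0 p [622.  -42.6 102. ] xdir 25.98 yz -1.0 F [-6.88 -3.6   3.58] T [-0.437  0.91   0.063] open 11.3 q6 -0.56
622,-41.2,99 tool d [0.7 3.  1.3]
```

View pics/L6.png

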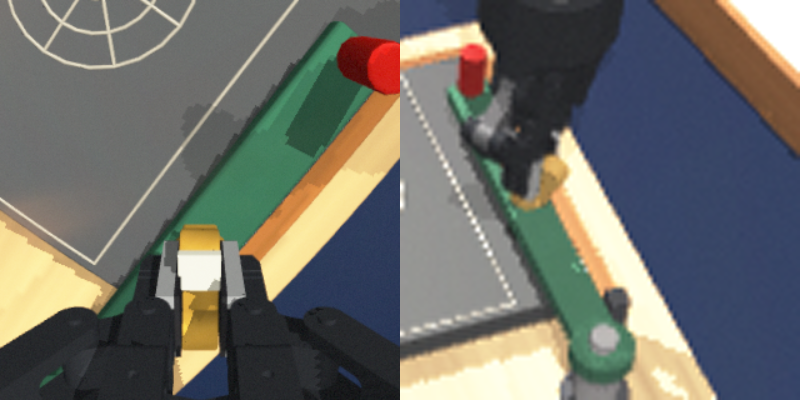

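{"fn": "drive_tool", "kwargs": {"targets": [{"hand":255,"slide":[0,0,0],"roll":0.1},{"hand":255,"slide":[0,0,0],"roll":0.2},{"hand":255,"slide":[0,0,0],"roll":0.3},{"hand":255,"slide":[0,0,0],"roll":0.4},{"hand":255,"slide":[0,0,0],"roll":0.5},{"hand":255,"slide":[0,0,0],"roll":0.6},{"hand":255,"slide":[0,0,0],"roll":0.7},{"hand":255,"slide":[0,0,0],"roll":0.8},{"hand":255,"slide":[0,0,0],"roll":0.9},{"hand":255,"slide":[0,0,0],"roll":1.0},{"hand":255,"slide":[0,0,0],"roll":1.0}]}}

```text
time: 8.02
ee_pos: [622.7, -42.7, 101.9]
tool_rot: [-0.68, 0.681, -0.193, 0.191]
wrist_force: [-4.4, -3.9, 2.3]
opening: 11.5
```

```bash
python3 st.py 622,-41.2,99; python3 look.py 7
```

```text
t 8.02 p [622.7 -42.7 101.9] xdir -31.49 yz -1.0 F [-4.44 -3.89  2.29] T [-0.567  0.677 -0.083] open 11.5 q6 0.443
622,-41.2,99 tool d [-1.4  2.9  0.9]
```

View pics/L7.png

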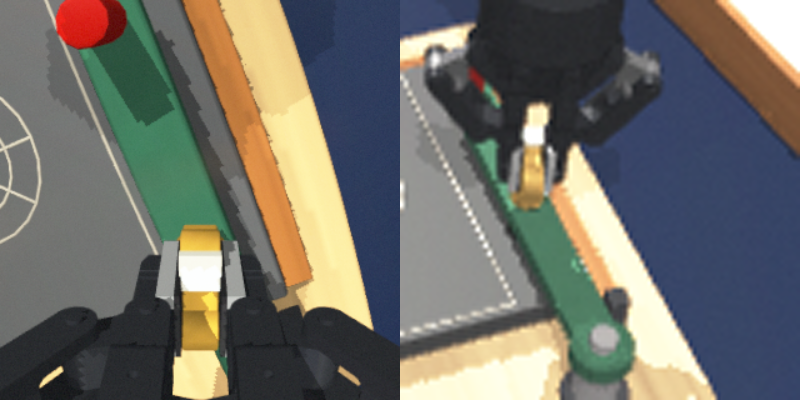

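{"fn": "drive_tool", "kwargs": {"targets": [{"hand":255,"slide":[0,0,0],"roll":0.1},{"hand":255,"slide":[0,0,0],"roll":0.2},{"hand":255,"slide":[0,0,0],"roll":0.3},{"hand":255,"slide":[0,0,0],"roll":0.4},{"hand":255,"slide":[0,0,0],"roll":0.5},{"hand":255,"slide":[0,0,0],"roll":0.6},{"hand":255,"slide":[0,0,0],"roll":0.7},{"hand":255,"slide":[0,0,0],"roll":0.8},{"hand":255,"slide":[0,0,0],"roll":0.9},{"hand":255,"slide":[0,0,0],"roll":1.0},{"hand":255,"slide":[0,0,0],"roll":1.0}]}}

```text
time: 9.03
ee_pos: [623.1, -43.4, 102.0]
tool_rot: [-0.505, 0.507, -0.494, 0.495]
wrist_force: [-2.8, -4.8, 1.9]
opening: 11.5
```

```bash
python3 st.py 622,-41.2,99
```

```text
t 9.03 p [623.1 -43.4 102. ] xdir -88.73 yz -1.0 F [-2.85 -4.79  1.94] T [-0.916  0.513 -0.059] open 11.5 q6 1.442
622,-41.2,99 tool d [-2.2  3.  -1.1]
```

{"fn": "drive_tool", "kwargs": {"targets": [{"hand":255,"slide":[0,0,0.001],"roll":0.05},{"hand":255,"slide":[0,0,0.001],"roll":0.1},{"hand":255,"slide":[0,0,0.001],"roll":0.15},{"hand":255,"slide":[0,0,0.001],"roll":0.18},{"hand":255,"slide":[0,0,0.001],"roll":0.18}]}}

```text
time: 9.45
ee_pos: [623.2, -43.5, 101.9]
tool_rot: [0.458, -0.461, 0.537, -0.537]
wrist_force: [-6.1, -4.9, 2.7]
opening: 11.6
```

```bash
python3 st.py
```

```text
t 9.45 p [623.2 -43.5 101.9] xdir -98.87 yz -1.0 F [-6.07 -4.92  2.71] T [-1.057  0.912  0.01 ] open 11.6 q6 1.62
```

{"fn": "drive_tool", "kwargs": {"targets": [{"hand":255,"slide":[0,0,0],"roll":0.02},{"hand":255,"slide":[0,0,0],"roll":0.04},{"hand":255,"slide":[0,0,0],"roll":0.04}]}}

```text
time: 9.7
ee_pos: [623.2, -43.5, 101.9]
tool_rot: [0.448, -0.451, 0.546, -0.546]
wrist_force: [-5.9, -5.5, 3.8]
opening: 11.5
```

```bash
python3 st.py
```

```text
t 9.7 p [623.2 -43.5 101.9] xdir -101.1 yz -1.0 F [-5.91 -5.53  3.78] T [-1.062  0.938  0.136] open 11.5 q6 1.659
```

{"fn": "drive_tool", "kwargs": {"targets": [{"hand":255,"slide":[0,0,0],"roll":0.02},{"hand":255,"slide":[0,0,0],"roll":0.03},{"hand":255,"slide":[0,0,0],"roll":0.03}]}}

```text
time: 9.95
ee_pos: [623.2, -43.5, 101.9]
tool_rot: [-0.44, 0.443, -0.552, 0.552]
wrist_force: [-5.7, -6.1, 3.1]
opening: 11.3
```

```bash
python3 st.py
```

```text
t 9.95 p [623.2 -43.5 101.9] xdir -102.7 yz -1.0 F [-5.7  -6.11  3.13] T [-0.997  0.999  0.808] open 11.3 q6 1.687
```

{"fn": "drive_tool", "kwargs": {"targets": [{"hand":255,"slide":[0,0,0],"roll":0.02},{"hand":255,"slide":[0,0,0],"roll":0.03},{"hand":255,"slide":[0,0,0],"roll":0.03}]}}

```text
time: 10.2
ee_pos: [623.2, -43.5, 102.0]
tool_rot: [-0.432, 0.436, -0.558, 0.559]
wrist_force: [-6.1, -6.6, 4.0]
opening: 11.6
```

```bash
python3 st.py; python3 look.py 8
```

```text
t 10.2 p [623.2 -43.5 102. ] xdir -104.33 yz -1.0 F [-6.08 -6.63  3.97] T [-0.928  0.96   1.201] open 11.6 q6 1.716
```

View pics/L8.png

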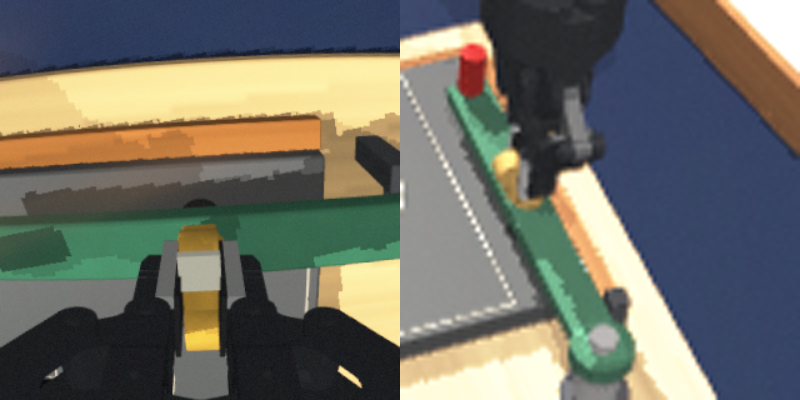

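{"fn": "drive_tool", "kwargs": {"targets": [{"hand":255,"slide":[0,0,0],"roll":-0.06},{"hand":255,"slide":[0,0,0],"roll":-0.15},{"hand":255,"slide":[0,0,0],"roll":-0.25},{"hand":255,"slide":[0,0,0],"roll":-0.35},{"hand":255,"slide":[0,0,0],"roll":-0.45},{"hand":255,"slide":[0,0,0],"roll":-0.55},{"hand":255,"slide":[0,0,0],"roll":-0.65},{"hand":255,"slide":[0,0,0],"roll":-0.75},{"hand":255,"slide":[0,0,0],"roll":-0.85},{"hand":255,"slide":[0,0,0],"roll":-0.95},{"hand":255,"slide":[0,0,0],"roll":-1.0},{"hand":255,"slide":[0,0,0],"roll":-1.0}]}}

```text
time: 11.3
ee_pos: [623.0, -42.8, 101.9]
tool_rot: [-0.647, 0.649, -0.284, 0.281]
wrist_force: [-7.2, -4.0, 3.4]
opening: 11.6
```

```bash
python3 st.py
```

```text
t 11.3 p [623.  -42.8 101.9] xdir -47.1 yz -1.0 F [-7.15 -3.99  3.45] T [-0.625  0.934  0.042] open 11.6 q6 0.716
```

{"fn": "drive_tool", "kwargs": {"targets": [{"hand":255,"slide":[0,0,0],"roll":-0.1},{"hand":255,"slide":[0,0,0],"roll":-0.2},{"hand":255,"slide":[0,0,0],"roll":-0.3},{"hand":255,"slide":[0,0,0],"roll":-0.4},{"hand":255,"slide":[0,0,0],"roll":-0.5},{"hand":255,"slide":[0,0,0],"roll":-0.58},{"hand":255,"slide":[0,0,0],"roll":-0.638},{"hand":255,"slide":[0,0,0],"roll":-0.638},{"hand":255,"slide":[0,0,0],"roll":-0.638},{"hand":255,"slide":[0,0,0],"roll":-0.638}]}}

```text
time: 12.13
ee_pos: [622.6, -42.5, 101.9]
tool_rot: [-0.703, 0.705, -0.067, 0.064]
wrist_force: [-7.8, -3.1, 5.8]
opening: 11.5
```

```bash
python3 st.py; python3 look.py 9
```

```text
t 12.13 p [622.6 -42.5 101.9] xdir -10.67 yz -1.0 F [-7.82 -3.12  5.8 ] T [-0.473  1.189  0.025] open 11.5 q6 0.08
```

View pics/L9.png

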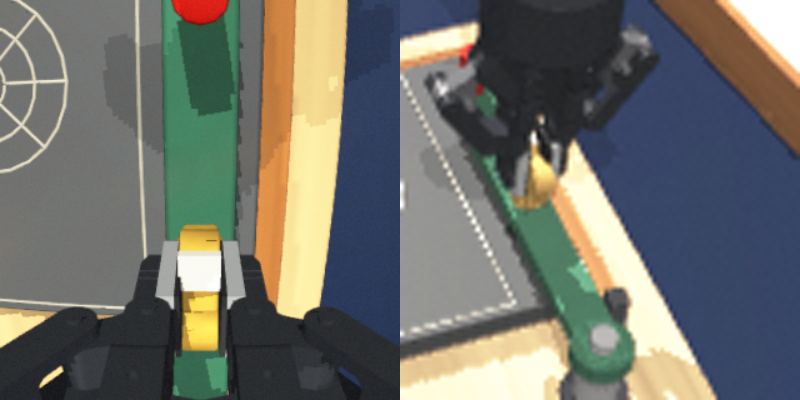

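```bash
python3 - <<'E'
from h import *
from cell import env
i=env.get_image("scene");a=np.load("pics/scene3.npz")
for j in(a,i):
    H=cv2.cvtColor(j["color"],cv2.COLOR_BGR2HSV);sub=np.zeros((480,640),bool);sub[270:310,325:355]=1
    m=sub&((H[...,0]<6)|(H[...,0]>174))&(H[...,1]>170)&(H[...,2]>80)
    v,u=np.nonzero(m);print(len(u),u.mean(),v.mean(),u.min(),v.min())
# wrist: peg centre vs TCP
w=np.load("pics/w9.npz");H=cv2.cvtColor(w["color"],cv2.COLOR_BGR2HSV)
m=((H[...,0]<4)|(H[...,0]>176))&(H[...,1]>200)&(H[...,2]>80);m[:, :250]=0;m[:,400:]=0;m[200:]=0
v,u=np.nonzero(m);print("peg",u.min(),u.max(),v.min(),v.max())
print(wonplane(w,w,[(321,107)],99).round(1))
cv2.imwrite("pics/s9.png",cv2.resize(i["color"][225:325,225:401],None,fx=4,fy=4,interpolation=cv2.INTER_CUBIC))
cv2.imwrite("pics/w9.png",w["color"])
E
```

```text
88 340.96590909090907 285.22727272727275 338 279
86 340.9651162790698 285.3488372093023 338 279
peg 297 343 74 119
[[639.1  41.4  99. ]]
```

View pics/s9.png

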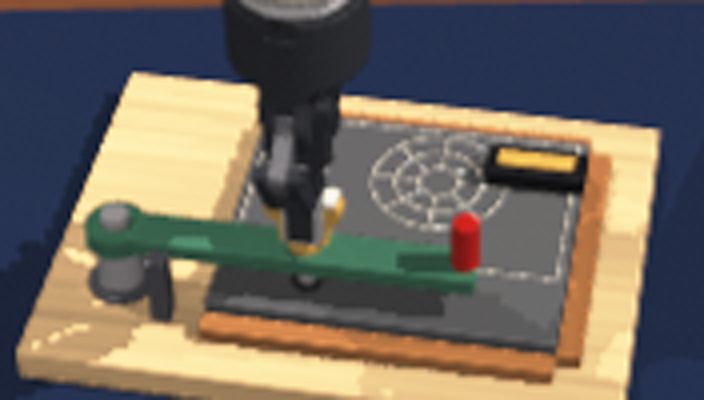

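View pics/w9.png

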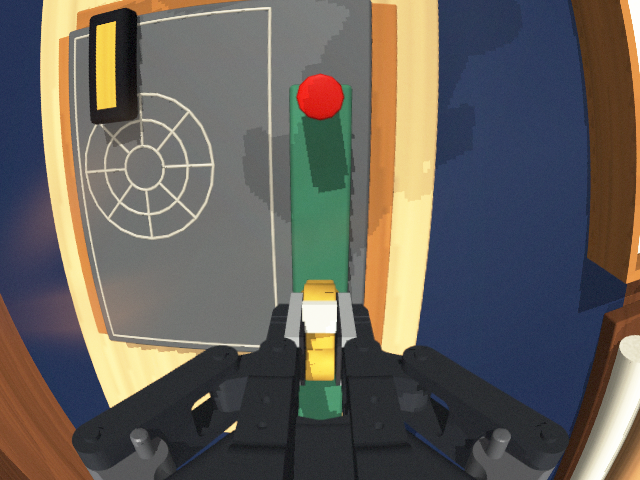

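```bash
python3 - <<'E'
from cell import env
print(env.finish_job())
E
```

```text
the job is handed in; nothing more can be done
None
```

The job was done in the order asked and handed in after about 12 s of robot time. No verdict came back.

- **Swing arm:** I gripped the red peg and swung the arm shut until it met its stop. The stop was felt as a push-back of about 12.6 N. In the last scene view the peg is within about 0.1 px of where it was just after closing, and the gripper still presses the arm lightly (about 8 N) towards the stop.
- **Screw seating:** I turned the wings clockwise by about 127° until the moment rose sharply, to 0.8 and then 1.2 N m. Contact came at about −101° (jaw direction), against −100.7° expected from the geometry.
- **Back-off:** I then turned the screw back a quarter turn to −10.7°. The last wrist picture shows the wings along the arm with the white mark towards the peg. The wings are still gripped at 25 N.
- **Other things:** I did not touch any of the items lying about. In the last views the paperweight is where it started; I did not check the others again.

One check disagreed: a wrist-camera fix of the peg taken while the arm was still settling was about 8 mm off the two-camera value. I did not use it.

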